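# Snap the tub lid shut all round

## Robot

A 6-joint arm with a two-finger parallel gripper is mounted at the origin on the work surface. World frame = base frame: x ahead of the robot, y to its left, z up, the work surface at z = 0. Lengths are in m, angles in degrees, forces in N, time in s.
With the tool pointing down it reaches from about 0.3 to 0.95 m from the base axis. Payload 3.1 kg.
Tool frame: the origin (TCP) lies on the centre line of the jaws, within the pads' length; the fingertips stand 8 mm ahead of it and the grasp point (between the pads) lies 11 mm behind it; z points along the fingers, y is the line along which they close (so a half turn about z gives the same grasp; the last joint's range is limited). The gripper opens to 85 mm and grips with 20 to 120 N. Pads are 22 mm wide; open, the fingers measure 114 mm over their backs; the gripper's body (76 mm by 85 mm) begins 54 mm behind the grasp point. The pads swing forward as they close: fully open they stand 13 mm farther back than shut.
Start: joints at [-67.363, 17.653, 93.61, -0, 68.738, -3.994], TCP at [0.28, -0.559, 0.239] pointing down, gripper open.
Joint ranges: [-175.34, 175.34], [-45.06, 112.39], [2.9, 150.54], [-68.45, 248.45], [3.09, 151.38], [-168.51, 168.51]. Speed limits (degrees/s): [159.86, 159.86, 180, 180, 180, 180].

## Interface

Orientations are given as [roll, pitch, yaw] about the fixed x, y, z axes, in that order (R = Rz(yaw) Ry(pitch) Rx(roll)).
In Python, from rig import env, kinematics, read_state, vision gives the robot as it stands. Calls block until the motion is done:
- env.move_ptp(position, orientation): joint-space move of the TCP to a pose.
- env.line_to(position, attitude=None, velocity=0.15, f_stop=None): straight line of the TCP; attitude=None keeps the orientation; velocity is the mean speed in m/s. With f_stop (N) it stops when the force on the tool has changed by that much, and returns True; else False.
- env.move_joints(angles): joint-space move.
- env.set_gripper(opening, squeeze=None): opening from 0.0 (shut) to 1.0 (fully open); squeeze is the grip in N (None keeps the last); returns when the fingers have stopped.
- env.sleep(seconds).
- kinematics.ik(position, orientation): joint angles nearest the present ones, or None.
- read_state(): the state.
- vision.capture(name): name is "scene" or "top"; returns the picture (420x560x3 uint8, red, green, blue); there is no depth.
- vision.camera_model(name): a dict with "fx", "fy", "cx", "cy" (pixels), "position" and "rotation" of the camera in the world. Camera axes: x right, y down, z forward; pixel columns grow to the right and rows downward; lengths in m; the calibration is good to about 2 mm. A picture is of the moment at which its call begins. camera_model takes no time and is no camera call.
A pose or a line that the arm cannot do raises env.Unreachable and nothing moves.
- env.hand_in(): hands the job in; it is judged then, once.
The state is a dict: "time_s": time; "q": joint angles; "joint_velocities": joint speeds; "joint_torque": joint torques, N m; "eef_pos": TCP position; "tool_rot": TCP orientation; "contact_force": force on the tool from outside, world axes, zero at the start; "torque": the same for the moment, N m; "finger_gap": opening from 0.0 (shut) to 1.0 (fully open); "gripper_force": force on a finger pad.
Only numpy, scipy, OpenCV 4.12 (cv2) and the standard library are available. Lean on these libraries where they do the work, as an engineer would, in place of code of your own. Each camera call takes 0.05 s, during which the arm holds its last target. There are 200 camera calls.

## Task

The lid of the grey storage tub on the packing table is on but not latched: go round it and press down the outer edge of each of its four raised rim sections with the fingertips until every one clicks shut, level with the lid. Press only: leave the tub standing where it is without lifting, tipping or shoving it, and leave the tape roll, the cutter and the carton alone.

Things in the scene. Friction and masses are not known exactly. Their poses are not given: they have to be found in the camera images.
- tub: Grey storage tub with a white lid, 1.3 to 2.5 kg, loose on the table. Tub 124 x 174 mm, 80 mm high; lid 144 (x) by 194 mm (y). Origin: centre of the underside; z up. Fixed lid parts: flat light-grey middle panel 84 x 134 mm (top 86 to 88 mm above the table) and four 28 mm corner squares (top 91.5 mm). Between the corners the rim is four hinged sections, one a side.
- rim_front (a joint): Hinge of the rim section on the tub's -x side; level axis 42 mm from the tub's centre, 90 mm above the table. 0 = up: outer edge tilted up 0.40 rad (12 mm); 0.40 = shut and level. Pressed 20 mm out from the hinge it resists with about 8 N at first, then less; past 0.24 it snaps shut by itself and stays; short of that it springs back up.
- press_front (a point): Point to press on top of the -x-side rim section (a flap 132 mm long, 30 mm wide from hinge to outer edge, 4 mm thick, 12 mm skirt under its edge): mid-length, 20 mm from the hinge. Moves with the flap: about 100 mm above the table when up, 92 mm when shut.
- rim_back (a joint): Hinge of the rim section on the tub's +x side; level axis 42 mm from the tub's centre, 90 mm above the table. 0 = up: outer edge tilted up 0.40 rad (12 mm); 0.40 = shut and level. Pressed 20 mm out from the hinge it resists with about 8 N at first, then less; past 0.24 it snaps shut by itself and stays; short of that it springs back up.
- press_back (a point): Point to press on top of the +x-side rim section (a flap 132 mm long, 30 mm wide from hinge to outer edge, 4 mm thick, 12 mm skirt under its edge): mid-length, 20 mm from the hinge. Moves with the flap: about 100 mm above the table when up, 92 mm when shut.
- rim_left (a joint): Hinge of the rim section on the tub's +y side; level axis 67 mm from the tub's centre, 90 mm above the table. 0 = up: outer edge tilted up 0.40 rad (12 mm); 0.40 = shut and level. Pressed 20 mm out from the hinge it resists with about 8 N at first, then less; past 0.24 it snaps shut by itself and stays; short of that it springs back up.
- press_left (a point): Point to press on top of the +y-side rim section (a flap 82 mm long, 30 mm wide from hinge to outer edge, 4 mm thick, 12 mm skirt under its edge): mid-length, 20 mm from the hinge. Moves with the flap: about 100 mm above the table when up, 92 mm when shut.
- rim_right (a joint): Hinge of the rim section on the tub's -y side; level axis 67 mm from the tub's centre, 90 mm above the table. 0 = up: outer edge tilted up 0.40 rad (12 mm); 0.40 = shut and level. Pressed 20 mm out from the hinge it resists with about 8 N at first, then less; past 0.24 it snaps shut by itself and stays; short of that it springs back up.
- press_right (a point): Point to press on top of the -y-side rim section (a flap 82 mm long, 30 mm wide from hinge to outer edge, 4 mm thick, 12 mm skirt under its edge): mid-length, 20 mm from the hinge. Moves with the flap: about 100 mm above the table when up, 92 mm when shut.
- tape: Bystander: roll of packing tape lying flat, 104 mm diameter, 48 mm high, open core; origin centre of the underside.
- cutter: Bystander: black box cutter lying flat, 150 x 30 x 16 mm, long along its x; origin centre of the underside.
- carton: Bystander: small closed cardboard carton 90 x 120 x 60 mm; origin centre of the underside.
Things that resemble listed ones, but are neither listed nor needed, are in the scene too. Several things have the shape of the tub; the one meant has the colours described above.

How it is judged (in metres and radians):
At the end, for the whole second after the job is handed in: All four rim sections are shut (each joint above 0.36 of 0.40 rad); the tub stands upright (within 0.05 rad), at rest, within 40 mm of where it began; tape roll, cutter and carton are within 30 mm of where they began (value of joint each of rim_front, rim_back, rim_left, rim_right above 0.36 rad and distance of tub from where it was at the start of the episode below 0.04 m and angle between tub's own z axis and vertical below 0.05 rad and linear speed of tub below 0.02 m/s and distance of each of tape, cutter, carton from where it was at the start of the episode below 0.03 m); the robot touches nothing.
It fails at once if the tub is lifted (over 12 mm) or tipped (over 0.15 rad) (height (world z) of tub above 0.012 m or angle between tub's own z axis and vertical above 0.15 rad).
It fails at once if the tub is shoved more than 40 mm (distance of tub from where it was at the start of the episode above 0.04 m).
It fails at once if the tape roll, the cutter or the carton is moved more than 30 mm or lifted over 15 mm (distance of any of tape, cutter, carton from where it was at the start of the episode above 0.03 m or height (world z) of any of tape, cutter, carton above 0.015 m).
It also fails if it takes over 45 s, if anything falls off the work surface, if the arm or the gripper's body presses on something with over 40 N, if the wrist force passes 120 N, or if a joint passes its speed limit or range.

## Working session

There is one attempt and no reset: what is moved stays moved. The work goes in short steps, each a Python script; the robot and the scene stay as the last script left them, time stands still between calls to the robot, and variables do not carry over. Pictures are saved under pics/ and viewed, at most 10 in all, crops included, and the job is handed in when it is done.

```bash
mkdir -p pics; python3 - <<'E'
from rig import env, kinematics, read_state, vision
import cv2
for n in("scene","top"):
    cv2.imwrite(f"pics/{n}0.png",vision.capture(n)[:,:,::-1]); print(n,vision.camera_model(n))
s=read_state();print(s["time_s"],s["eef_pos"],s["tool_rot"])
E
```

```text
scene {'fx': 510.1571413256642, 'fy': 510.1571413256642, 'cx': 284.0534227412046, 'cy': 211.67802962459666, 'position': array([1.10322714, 0.80390755, 0.68102232]), 'rotation': array([-122.9519816 ,    0.86588728,  146.0157522 ])}
top {'fx': 494.9787585461461, 'fy': 494.9787585461461, 'cx': 282.6439963492206, 'cy': 218.94626370927094, 'position': array([0.37399896, 0.0346088 , 1.18329644]), 'rotation': array([-168.9765983 ,    0.8873527 ,  -91.38343154])}
0.1 [ 0.2798413  -0.55805264  0.23817131] [-1.79881846e+02 -8.33699503e-03  2.66305065e+01]
```

View pics/scene0.png

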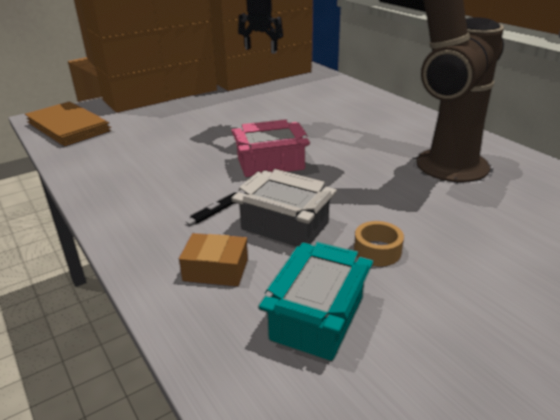

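View pics/top0.png

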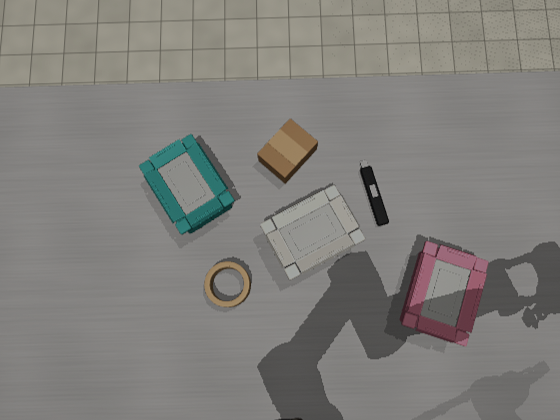

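The lookalikes in the top view are a teal tub (187,184), a magenta tub (445,293) and a white-lidded grey tub (312,232). The third matches the description. In the scene view it is at (287,205). Next I'll measure its lid and check it in a crop.

```bash
cat > h.py <<'E'
import numpy as np, cv2
from scipy.spatial.transform import Rotation as R
from rig import vision
def ray(name,uv,z):
    m=vision.camera_model(name); rot=R.from_euler('xyz',m["rotation"],degrees=True)
    uv=np.atleast_2d(uv).astype(float)
    d=rot.apply(np.c_[(uv[:,0]-m["cx"])/m["fx"],(uv[:,1]-m["cy"])/m["fy"],np.ones(len(uv))])
    p=m["position"]; return p+d*((z-p[2])/d[:,2])[:,None]
E
python3 - <<'E'
from h import *
im=cv2.imread("pics/top0.png"); hsv=cv2.cvtColor(im,cv2.COLOR_BGR2HSV)
c=im[165:300,235:390]
print([im[y,x].tolist() for x,y in((334,193),(357,237),(292,271),(268,227),(312,232),(300,205),(345,215),(250,300))])
for t in(140,150,160,170):
    m=(im.min(2)>t).astype(np.uint8); m[:165]=0;m[300:]=0;m[:,:235]=0;m[:,390:]=0
    cs=max(cv2.findContours(m,0,1)[0],key=cv2.contourArea)
    r=cv2.minAreaRect(cs); b=cv2.boxPoints(r); w=ray("top",b,.0915)
    e=np.linalg.norm(w-np.roll(w,-1,0),axis=1)
    print(t,r,b.round(1).tolist(),w[:,:2].round(4).tolist(),w.mean(0).round(4),e.round(3))
cv2.imwrite("pics/crop.png",cv2.resize(c,None,fx=5,fy=4.4,interpolation=cv2.INTER_CUBIC)[:600,:800])
E
```

```text
[[159, 163, 161], [159, 163, 160], [159, 163, 160], [158, 163, 160], [145, 149, 148], [155, 161, 161], [150, 157, 160], [131, 134, 135]]
140 ((312.1687927246094, 230.2261199951172), (61.372886657714844, 84.67701721191406), 61.38954162597656) [[260.29998779296875, 223.60000610351562], [334.6000061035156, 183.0], [364.0, 236.89999389648438], [289.70001220703125, 277.3999938964844]] [[0.5779, 0.0968], [0.6671, -0.0739], [0.5415, -0.1338], [0.4558, 0.0341]] [ 0.5606 -0.0192  0.0915] [0.193 0.139 0.188 0.137]
150 ((300.3204040527344, 209.5423583984375), (12.491704940795898, 57.46184539794922), 61.99082565307617) [[272.0, 217.5], [322.79998779296875, 190.5], [328.6000061035156, 201.60000610351562], [277.8999938964844, 228.5]] [[0.591, 0.0702], [0.6503, -0.0462], [0.6242, -0.0584], [0.5654, 0.0576]] [0.6077 0.0058 0.0915] [0.131 0.029 0.13  0.028]
160 ((356.0000305175781, 240.00003051757812), (4.242640495300293, 4.242640495300293), 45.0) [[353.0, 240.0], [356.0, 237.0], [359.0, 240.0], [356.0, 243.0]] [[0.5351, -0.1089], [0.5417, -0.1159], [0.5348, -0.1222], [0.5282, -0.1152]] [ 0.5349 -0.1156  0.0915] [0.01  0.009 0.01  0.009]Traceback (most recent call last):
  File "<stdin>", line 7, in <module>
ValueError: max() iterable argument is empty
```

```bash
python3 - <<'E'
from h import *
im=cv2.imread("pics/top0.png")
yaw=np.radians(26.6); c=np.array([.5606,-.0192]); X=np.array([np.cos(yaw),np.sin(yaw)]);Y=np.array([-X[1],X[0]])
o=cv2.resize(im[165:300,235:390],None,fx=5,fy=4.4,interpolation=cv2.INTER_CUBIC)
def proj(p,name="top"):
    m=vision.camera_model(name); q=R.from_euler('xyz',m["rotation"],degrees=True).inv().apply(p-m["position"])
    return q[:2]/q[2]*m["fx"]+[m["cx"],m["cy"]]
for a,b,z in [(64,0,.1),(-64,0,.1),(0,89,.1),(0,-89,.1),(72,97,.0915),(-72,97,.0915),(72,-97,.0915),(-72,-97,.0915)]:
    w=c+X*a/1e3+Y*b/1e3; u=proj(np.r_[w,z]); v=((u-[235,165]+.5)*[5,4.4]).astype(int)
    cv2.circle(o,tuple(int(k) for k in v),4,(0,0,255),-1); print(a,b,w.round(3),u.round(1))
cv2.imwrite("pics/crop.png",o[:600,:800])
E
```

```text
64 0 [0.618 0.009] [298.7 204.3]
-64 0 [ 0.503 -0.048] [326.4 254.4]
0 89 [0.521 0.06 ] [277.  247.9]
0 -89 [ 0.6   -0.099] [347.4 210.6]
72 97 [0.582 0.1  ] [258.9 222. ]
-72 97 [0.453 0.035] [289.2 278.8]
72 -97 [ 0.668 -0.074] [334.5 182.5]
-72 -97 [ 0.54  -0.138] [366.1 237.6]
```

View pics/crop.png

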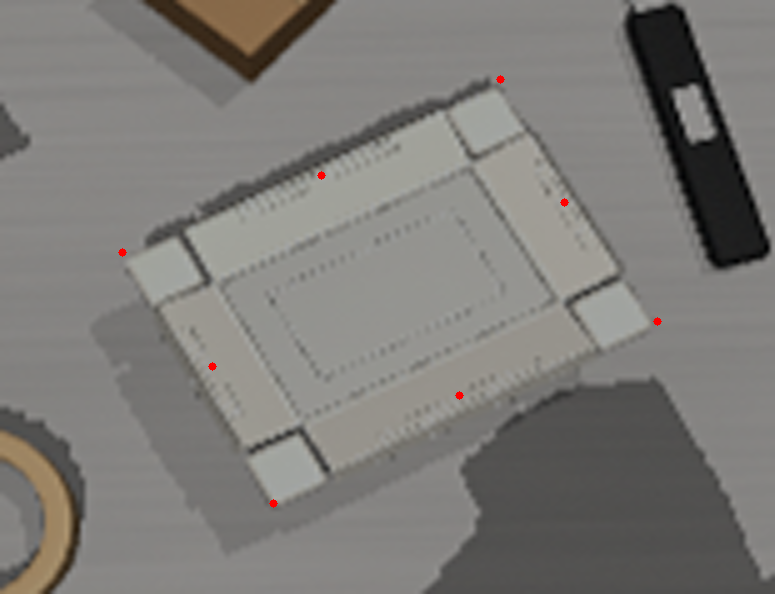

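The crop shows the white lid with its light-grey panel. The corner squares are at about (490,120), (610,315), (287,470) and (165,275), and the press points fall on the outer half of each section, so the choice and the fit are right. I'll close the gripper and press the first section.

```bash
cat > p.py <<'E'
from h import *
from rig import env, read_state
yaw=np.radians(26.6); c=np.array([.5595,-.0197]); X=np.array([np.cos(yaw),np.sin(yaw)]);Y=np.array([-X[1],X[0]])
O=[180,0,26.6]
P={"front":(-64,0),"back":(64,0),"left":(0,89),"right":(0,-89)}
def press(n):
    w=c+X*P[n][0]/1e3+Y*P[n][1]/1e3
    env.move_ptp([*w,.125],O)
    hit=env.line_to([*w,.080],velocity=.03,f_stop=20)
    s=read_state(); print(n,hit,np.round(s["eef_pos"],4),np.round(s["contact_force"],1),round(s["time_s"],1))
    env.line_to([*w,.135],velocity=.12)
    print(np.round(read_state()["contact_force"],1))
E
python3 - <<'E'
from p import *
env.set_gripper(0.0)
w=c+X*-.064
env.move_ptp([*w,.17],O)
press("front")
cv2.imwrite("pics/s1.png",cv2.resize(vision.capture("scene")[110:290,190:410,::-1],None,fx=3.3,fy=3.3))
E
```

```text
front True [ 0.5024 -0.0485  0.1   ] [-1.7 -0.1  8.3] 4.1
[-1.1  0.5 -0.2]
```

View pics/s1.png

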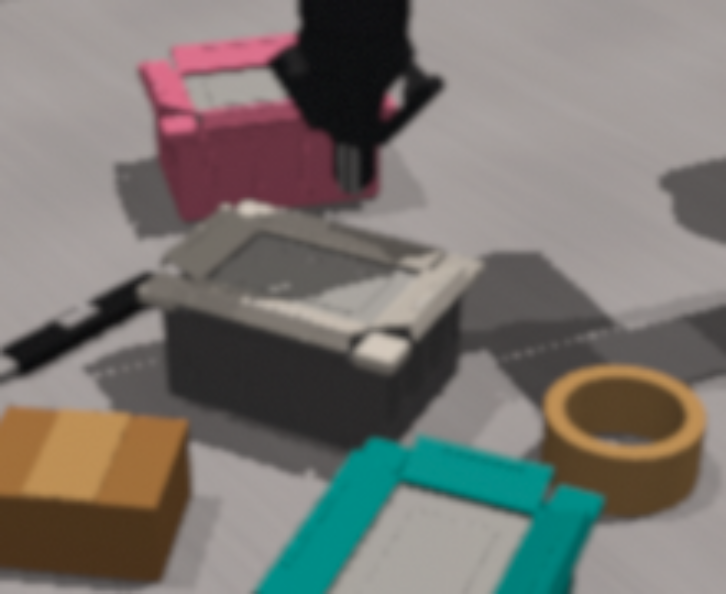

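The crop shows the gripper clear of the lid at (350,180). The section under it, at (320,235), is level, and the stop height puts the fingertips at 92 mm, which is shut. The tub hasn't moved, so I'll press the other three.

```bash
python3 - <<'E'
from p import *
for n in("left","back","right"): press(n)
p=read_state()["eef_pos"]; env.line_to([p[0],p[1],.2])
env.move_joints([-67.363,17.653,93.61,0,68.738,-3.994])
a=vision.capture("scene")[:,:,::-1]; b=vision.capture("top")[:,:,::-1]
cv2.imwrite("pics/s2.png",cv2.resize(a[160:280,210:390],None,fx=4,fy=4)); cv2.imwrite("pics/t2.png",b)
print(cv2.findNonZero((cv2.absdiff(cv2.imread("pics/top0.png"),np.ascontiguousarray(b)).max(2)>40).astype(np.uint8)) is None, read_state()["time_s"])
E
```

```text
left True [0.5201 0.06   0.1   ] [-2.2  0.1  8.3] 6.0
[-0.6  0.8 -0. ]
back True [0.6177 0.0091 0.1   ] [-2.   0.1  7.7] 7.9
[0.3 0.2 0.3]
right True [ 0.6004 -0.0997  0.1   ] [-1.4 -0.   7.3] 9.8
[ 0.2 -0.6  0.2]
False 12.95
```

View pics/s2.png

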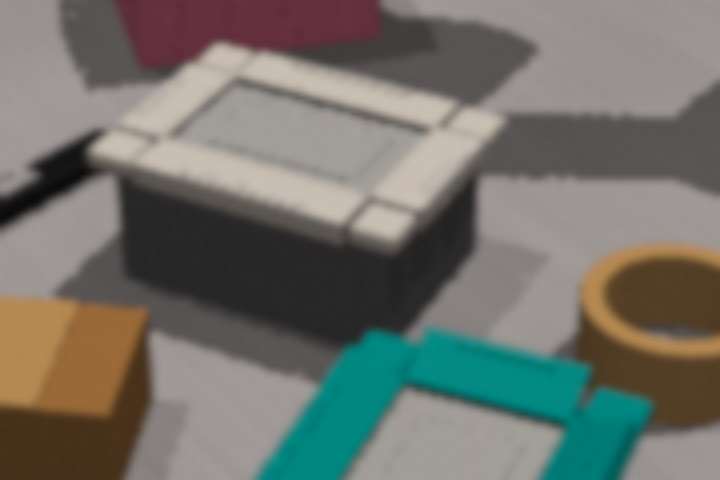

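View pics/t2.png

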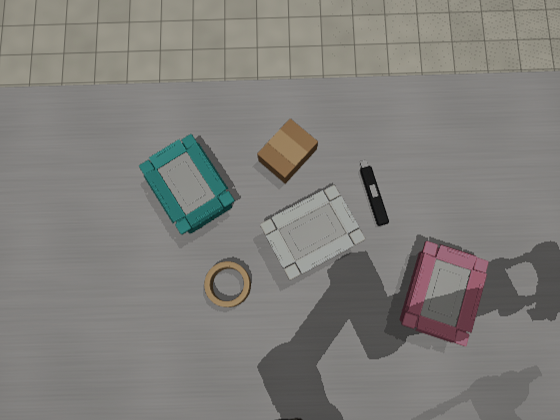

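The scene crop shows all four sections level with the corner squares, for example at (250,190) and (350,85). In the top view the tub is still at (312,232), and the tape, cutter and carton haven't moved. Handing in.

```bash
python3 -c "
from rig import env
print(env.hand_in())"
```

```text
the job is handed in; nothing more can be done
None
```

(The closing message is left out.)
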